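# Nest the painter's rinsing cups and slide the nest into its bay

## Task

Pack away the rinsing set: lower the blue tumbler into the white bowl and let go, then lower the orange brush pot into the tumbler and let go; each must stand upright on the floor of the one below, set down rather than dropped. Then slide the whole nest along the table, without lifting the bowl, through the open side of the plywood bay until the bowl is up against the bay's back board. Do not knock or shift the paint pots or the coffee glass.

Things in the scene. Friction and masses are not known exactly. Their poses are not given: they have to be found in the camera images.
- bowl: White round ceramic bowl, loose, about 0.3 kg, too wide to grasp across: 114 mm outside diameter at the rim, 84 mm at the foot, 42 mm high, wall 4 mm, floor 4 mm thick (inner floor about 76 mm across). Origin: centre of the underside; z up. Slides under a push of a few newtons. With the tumbler and pot in it the nest is 100 mm high in all.
- tumbler_center (a point): Blue round plastic tumbler, open at the top, loose, about 70 g: 66 mm outside diameter at the rim, 60 mm at the foot, 62 mm high, wall 3 mm, floor 4 mm thick (inner floor about 54 mm across). The point is its centre, 31 mm above its underside; z up. Seated in the bowl its underside is 4 mm above the bowl's underside and its rim stands 24 mm above the bowl's rim.
- pot_center (a point): Orange round plastic brush pot, narrow and tall, empty, open at the top, loose, about 60 g: 46 mm outside diameter at the rim, 40 mm at the foot, 92 mm high. The point is its centre, 46 mm above its underside; z up. Seated in the tumbler its underside is 4 mm above the tumbler's and its rim stands 34 mm above the tumbler's rim.
- bay: Low plywood bay fixed to the table, no floor or roof: a back and two side boards, 12 mm thick, 50 mm high, 144 mm clear between the sides, open in front. Origin: point on the table where the centre of the bowl stands when home (touching the back board, midway between the sides), 57 mm from the back board. x axis points in, towards the back board; the open front is 55 mm from the origin along -x.
- paint_red: Bystander: red paint pot with white lid, 38 mm across, 44 mm high; origin at its underside.
- paint_green: Bystander: green paint pot with white lid, 38 mm across, 44 mm high; origin at its underside.
- paint_yellow: Bystander: yellow paint pot with white lid, 38 mm across, 53 mm high; origin at its underside.
- paint_grey: Bystander: grey paint pot with white lid, 38 mm across, 44 mm high; origin at its underside.
- glass: Bystander: clear coffee glass, 68 mm across, 100 mm high; origin at its underside.
Mind the look-alikes: they are no part of the job. Of the things like the part that bears pot_center, leave any that is yellow; of the rest the larger one is meant. Leave any pink look-alike of the bowl alone.

How it is judged:
On the way, in this order (a step that is already met when the one before it is completed fails the run):
1. the blue tumbler stands upright on the floor of the bowl, let go, the bowl not yet in the bay (horizontal distance between tumbler_center and bowl below 0.014 m and z of tumbler_center in the frame of bowl between 0.03 and 0.04 m and angle between tumbler_center's own z axis and vertical below 0.1 rad and contact force between the fingers and tumbler below 0.1 N and horizontal distance between bowl and bay above 0.11 m), for 0.2 s.
2. the orange pot stands upright on the floor of the tumbler, which still stands in the bowl, let go, the bowl not yet in the bay (horizontal distance between tumbler_center and bowl below 0.014 m and z of tumbler_center in the frame of bowl between 0.03 and 0.04 m and angle between each of tumbler_center, pot_center's own z axis and vertical below 0.1 rad and horizontal distance between pot_center and tumbler_center below 0.013 m and z of pot_center in the frame of tumbler_center between 0.014 and 0.024 m and contact force between the fingers and pot below 0.1 N and horizontal distance between bowl and bay above 0.11 m), for 0.2 s.
At the end, for the whole second after the job is handed in: Bowl flat in the bay, within 10 mm of touching the back board; tumbler on the bowl floor (within 14 mm of its axis, 5 mm of seated height), pot on the tumbler floor (within 13 mm, 5 mm), both within 0.1 rad of upright; all at rest (horizontal distance between tumbler_center and bowl below 0.014 m and z of tumbler_center in the frame of bowl between 0.03 and 0.04 m and angle between each of tumbler_center, pot_center's own z axis and vertical below 0.1 rad and horizontal distance between pot_center and tumbler_center below 0.013 m and z of pot_center in the frame of tumbler_center between 0.014 and 0.024 m and x of bowl in the frame of bay between -0.01 and 0.006 m and y of bowl in the frame of bay between -0.02 and 0.02 m and height (world z) of bowl below 0.004 m and angle between bowl's own z axis and vertical below 0.06 rad and linear speed of each of bowl, tumbler, pot below 0.02 m/s).
It fails at once if the bowl is lifted more than 12 mm off the table (height (world z) of bowl above 0.012 m).
It fails at once if the tumbler is dropped: out of the fingers more than 15 mm above its seated height (contact force between the fingers and tumbler below 0.05 N and height (world z) of tumbler_center above 0.05 m).
It fails at once if the pot is dropped: out of the fingers more than 15 mm above its seated height (contact force between the fingers and pot below 0.05 N and height (world z) of pot_center above 0.069 m).
It fails at once if a paint pot or the coffee glass is shifted by more than 20 mm (distance of any of paint_red, paint_green, paint_yellow, paint_grey, glass from where it was at the start of the episode above 0.02 m).
It also fails if it takes over 72 s, if anything falls off the work surface, if the arm or the gripper's body presses on something with over 40 N, if the wrist force passes 120 N, or if a joint passes its speed limit or range.

## Robot

A 6-joint arm with a two-finger parallel gripper is mounted at the origin on the work surface. World frame = base frame: x ahead of the robot, y to its left, z up, the work surface at z = 0. Lengths are in m, angles in rad, forces in N, time in s.
With the tool pointing down it reaches from about 0.3 to 0.875 m from the base axis. Payload 6.4 kg.
Tool frame: the origin (TCP) lies midway between the tips of the shut fingers; the grasp point (between the pads) lies 19 mm behind it; z points along the fingers, y is the line along which they close (so a half turn about z gives the same grasp; the last joint's range is limited). The gripper opens to 85 mm and grips with 20 to 120 N. Pads are 22 mm wide; open, the fingers measure 114 mm over their backs; the gripper's body (76 mm by 85 mm) begins 54 mm behind the grasp point. The pads swing forward as they close: fully open they stand 13 mm farther back than shut.
Start: joints at [-1.445, 0.181, 1.607, -0, 1.354, -0.206], TCP at [0.187, -0.544, 0.231] pointing down, gripper open.
Joint ranges: [-2.99, 2.99], [-0.89, 2.07], [0.3, 2.58], [-1.14, 4.28], [0, 2.63], [-3.12, 3.12]. Speed limits (rad/s): [2.57, 2.57, 3.01, 3.14, 3.14, 3.14].

## Interface

Orientations are given as a unit quaternion [w, x, y, z].
In Python, from bench import status, camera, ctrl gives the robot as it stands. The module is installed in compiled form; this text tells all that it offers.
- The arm moves only by the shell command python3 -m handwheel 'ROWS'. ROWS is JSON, a list that holds one entry, the list of rows, each a list of 7 numbers: the opening, from -1 (shut) to 1 (fully open), then the shift along the tool's x, y, z in cm, then the turn, a rotation vector about the tool's x, y, z in degrees. A call has 1 to 10 rows; each row is the pose to reach, as a shift and turn from the pose commanded when the call began, along the tool's axes at that moment; what a row does not reach only later rows make up. A row lasts 1/8 s, in which the tool goes at most 62.5 mm and 10.7 degrees, less where a joint would pass 70% of its speed; a pose out of reach is approached as far as the arm can. A call with a gripper value outside its range is refused whole. The fingers move at their own pace and stop on an object; the grip force is fixed at half the most. Time passes only in rows, so rows that repeat a pose let the fingers close. It gives the time, the measured TCP pose, the force, the opening and the grip force at its end, in the units of the state.
- status.get_obs(): the state, without advancing time (a new reading comes with each control period).
- camera(name): name is "side" or "top" or "wrist"; returns a dict with "frame" (384x512x3 uint8, blue, green, red), "depth" (384x512 float32, m along the optical axis (not along the pixel's ray), 0 where there is no reading), "fx", "fy", "cx", "cy" (pixels), "dist" ([k1, k2, p1, p2, k3] as OpenCV has them; the pictures are not rectified), "extrinsics" (4x4, takes a point from camera to world coordinates); the wrist camera has in their place "hand_eye" (4x4, takes a point from camera to tool coordinates, whose origin is the TCP and whose axes are the flange's). Camera axes: x right, y down, z forward; pixel columns grow to the right and rows downward; lengths in m; the calibration is good to about 2 mm. A picture is of the moment at which its call begins: read the wrist's pose just before it.
- ctrl.hand_in(): hands the job in; it is judged then, once.
The state is a dict: "time_s": time; "q": joint angles; "dq": joint speeds; "joint_efforts": joint torques, N m; "eef_pos": TCP position; "eef_rot": TCP orientation; "wrist_force": force on the tool from outside, world axes, zero at the start; "torque": the same for the moment, N m; "opening": opening from 0.0 (shut) to 1.0 (fully open); "grasp_force": force on a finger pad.
Only numpy, scipy, OpenCV 4.12 (cv2) and the standard library are available. Lean on these libraries where they do the work, as an engineer would, in place of code of your own. Each camera call takes 0.05 s, during which the arm holds its last target. There are 200 camera calls.

## Working session

There is one attempt and no reset: what is moved stays moved. The work goes in short steps, Python scripts to look and compute and a shell command to move; the robot and the scene stay as the last step left them, time stands still between calls to the robot, and variables do not carry over. Pictures are saved under pics/ and viewed, at most 10 in all, crops included, and the job is handed in when it is done.

```bash
mkdir -p pics; cat > h.py <<'E'
import numpy as np,cv2
from bench import status,camera,ctrl
from scipy.spatial.transform import Rotation as R
def tool():
    o=status.get_obs(); w,x,y,z=o['eef_rot']; T=np.eye(4); T[:3,:3]=R.from_quat([x,y,z,w]).as_matrix(); T[:3,3]=o['eef_pos']; return T
def cap(n):
    T=tool(); c=camera(n); c['E']=np.array(c['extrinsics']) if 'extrinsics' in c else T@np.array(c['hand_eye'])
    c['K']=np.array([[c['fx'],0,c['cx']],[0,c['fy'],c['cy']],[0,0,1.]]); return c
def rays(c,uv):
    p=cv2.undistortPoints(np.float64(uv).reshape(-1,1,2),c['K'],np.float64(c['dist']))[:,0]
    return np.c_[p,np.ones(len(p))]
def plane(c,uv,z):
    d=rays(c,uv)@c['E'][:3,:3].T; o=c['E'][:3,3]; return o+d*((z-o[2])/d[:,2])[:,None]
def cloud(c):
    v,u=np.nonzero(c['depth']>0); P=rays(c,np.c_[u,v])*c['depth'][v,u][:,None]
    return u,v,P@c['E'][:3,:3].T+c['E'][:3,3]
E
python3 - <<'E'
from h import *
a=cap('top');b=cap('side')
np.save('top.npy',a,allow_pickle=True)
cv2.imwrite('pics/top.png',cv2.resize(a['frame'],(800,600)));cv2.imwrite('pics/side.png',cv2.resize(b['frame'],(800,600)))
print(status.get_obs(),a['E'].round(3),b['E'].round(3))
E
```

```text
{'time_s': 0.1, 'q': array([-1.44532496e+00,  1.81464385e-01,  1.60790968e+00, -1.46462547e-05,
        1.35379642e+00, -2.06268152e-01]), 'dq': array([-0.00022369, -0.00209499, -0.0027639 ,  0.00020419,  0.00198901,
       -0.00048973]), 'joint_efforts': array([ 5.55638653e-04, -4.45876408e+01, -3.52237022e+01, -3.12346110e-04,
        4.08394917e-03,  5.24293739e-05]), 'eef_pos': array([ 0.18723666, -0.54313577,  0.23047476]), 'eef_rot': array([-7.88556936e-04,  9.86274554e-01,  1.65111724e-01,  2.47177984e-05]), 'wrist_force': array([0.48526338, 0.31014958, 0.67866257]), 'torque': array([-0.04581369,  0.02154448, -0.04370525]), 'grasp_force': 0.0, 'opening': 1.0033777912459092} [[ 0.016 -0.992  0.123  0.377]
 [-1.    -0.014  0.017  0.009]
 [-0.015 -0.123 -0.992  1.292]
 [ 0.     0.     0.     1.   ]] [[-0.991 -0.081  0.104  0.446]
 [-0.131  0.488 -0.863  0.889]
 [ 0.019 -0.869 -0.495  0.531]
 [ 0.     0.     0.     1.   ]]
```

View pics/top.png

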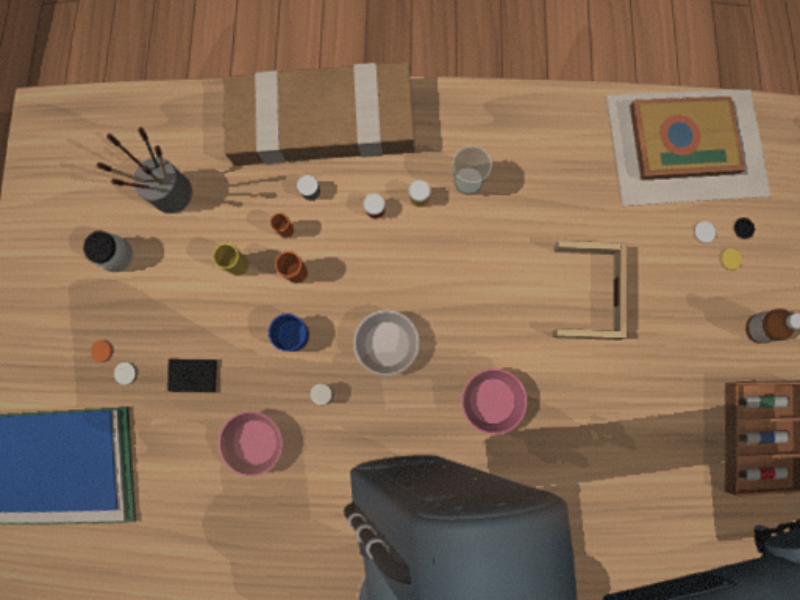

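View pics/side.png

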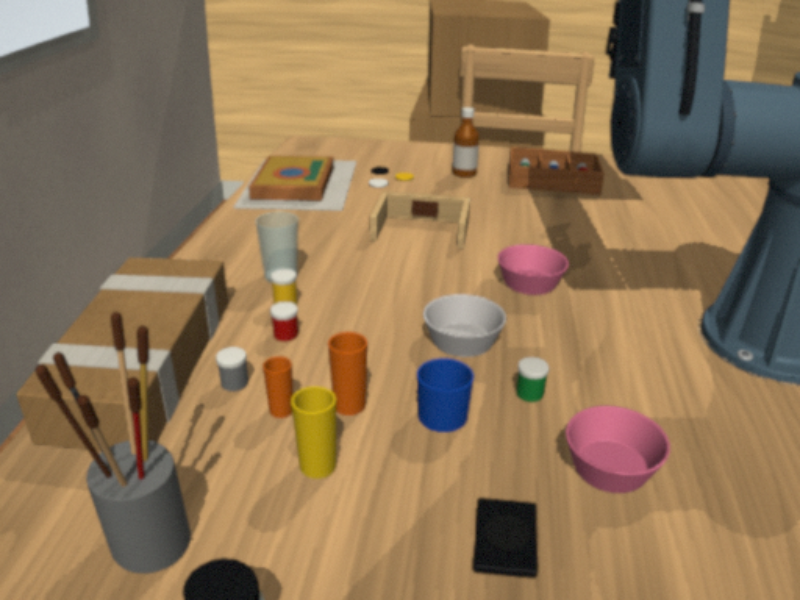

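The top picture shows three pots: large orange (290,266), small orange (281,224) and yellow (228,258). It also shows the white bowl (387,343), pink bowls (495,401) and (251,443), and the tumbler (288,332). The bay is around (600,290), open towards +y. I pick the large orange pot and the white bowl, and will check both with a close crop and measurements.

```bash
python3 - <<'E'
from h import *
c=cap('top'); s=512/800
u,v,P=cloud(c)
t=(abs(P[:,2])<.01); print('table z',np.median(P[t,2]))
def circ(n,uc,vc,r,zr):
    uc*=s;vc*=s
    m=(np.hypot(u-uc,v-vc)<r*s)&(P[:,2]>zr-.008)&(P[:,2]<zr+.012)
    q=P[m]
    if len(q)<5: print(n,'few',len(q)); return
    (x,y),rad=cv2.minEnclosingCircle(np.float32(q[:,:2])); 
    print(n,len(q),'c',round(x,4),round(y,4),'diam',round(2*rad,4),'med z',np.median(q[:,2]).round(4),'r',np.hypot(x,y).round(3))
circ('bowl',387,343,38,.042);circ('tumbler',288,332,26,.062);circ('pot',290,263,22,.092);circ('small',281,224,16,.07);circ('yellowpot',228,255,22,.092)
circ('green',321,394,16,.044);circ('grey',308,187,16,.044);circ('red',374,205,16,.044);circ('yel',420,190,16,.053)
circ('glass',471,165,28,.1)
# colour-mask rims on plane
hsv=cv2.cvtColor(c['frame'],cv2.COLOR_BGR2HSV)
for n,uv,lo,hi,z in [('tumbler',(288,332),(105,120,30),(125,255,255),.062),('pot',(290,266),(3,150,60),(12,255,255),.092)]:
    m=cv2.inRange(hsv,lo,hi); k,l,st,ce=cv2.connectedComponentsWithStats(m); i=l[int(uv[1]*s),int(uv[0]*s)]
    if i==0:
        j=np.argmin(np.hypot(*(ce[1:]-np.array(uv)*s).T))+1;i=j
    ys,xs=np.nonzero(l==i); Q=plane(c,np.c_[xs,ys],z); print(n,'mask',st[i],Q[:,:2].min(0).round(3),Q[:,:2].max(0).round(3))
m=(u>545*s)&(u<640*s)&(v>232*s)&(v<348*s)&(P[:,2]>.04)&(P[:,2]<.06); q=P[m]
print('bay',len(q),q.min(0).round(3),q.max(0).round(3),cv2.minAreaRect(np.float32(q[:,:2]*1000)),cv2.boxPoints(cv2.minAreaRect(np.float32(q[:,:2]*1000))))
cv2.imwrite('pics/crop.png',cv2.resize(c['frame'][130:250,130:290],(800,600),interpolation=cv2.INTER_CUBIC))
E
```

```text
table z 0.0005959009487479516
bowl 313 c 0.4668 0.0672 diam 0.1135 med z 0.0404 r 0.472
tumbler 106 c 0.479 0.2379 diam 0.0669 med z 0.0614 r 0.535
pot 78 c 0.5925 0.2348 diam 0.0474 med z 0.091 r 0.637
small 46 c 0.6701 0.258 diam 0.0353 med z 0.0677 r 0.718
yellowpot 87 c 0.6041 0.3441 diam 0.048 med z 0.091 r 0.695
green 157 c 0.3749 0.178 diam 0.038 med z 0.0441 r 0.415
grey 146 c 0.7446 0.2157 diam 0.0387 med z 0.0439 r 0.775
red 148 c 0.7102 0.0935 diam 0.0376 med z 0.0441 r 0.716
yel 137 c 0.7333 0.0155 diam 0.0379 med z 0.0532 r 0.733
glass 135 c 0.7684 -0.0741 diam 0.0697 med z 0.0997 r 0.772
tumbler mask [173 201  24  23 435] [0.45  0.203] [0.509 0.266]
pot mask [176 161  21  20 267] [0.562 0.202] [0.613 0.256]
bay 732 [ 0.478 -0.356  0.04 ] [ 0.648 -0.227  0.058] ((563.6610107421875, -291.3447570800781), (124.34027862548828, 168.2632598876953), 88.33224487304688) [[ 477.7556  -351.04   ]
 [ 645.94763 -355.9371 ]
 [ 649.5664  -231.6495 ]
 [ 481.3744  -226.75241]]
```

View pics/crop.png

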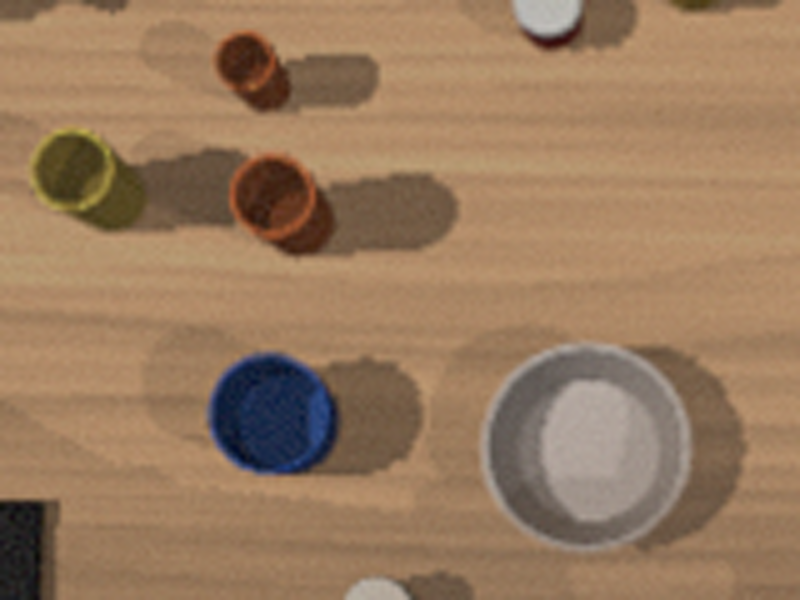

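The crop confirms the picks: the large orange pot sits at crop (275,195), bigger than the orange one at (247,62). The tumbler is at (272,413) and the white bowl at (587,445). All diameters and heights match the description, and the bay outline measures 124 x 168 mm as it should. The bay origin is about (0.564,-0.284), with its axis close to -y.

```bash
cat >> h.py <<'E'
def go(p):
    T=tool(); d=T[:3,:3].T@(np.array(p)-T[:3,3])*100; print('tool cm',d.round(2),'x',T[:3,0].round(3),'y',T[:3,1].round(3),'z',T[:3,2].round(3)); return d
E
python3 - <<'E'
from h import *
go([.479,.238,.2])
E
```

```text
tool cm [ 53.03 -64.35   3.16] x [0.945 0.326 0.   ] y [ 0.326 -0.945 -0.001] z [-0.     0.001 -1.   ]
```

```bash
python3 -m handwheel '[[[1,3.5,-4.3,0,0,0,0],[1,7,-8.5,0,0,0,0],[1,10.5,-12.8,0,0,0,0],[1,14,-17,0,0,0,0],[1,17.5,-21.3,0,0,0,0],[1,21,-25.5,0,0,0,0],[1,24.5,-29.8,0,0,0,0],[1,28,-34,0,0,0,0],[1,31.5,-38.3,0,0,0,0],[1,35,-42.5,0,0,0,0]]]'
python3 -m handwheel '[[[1,3.5,-4.3,0,0,0,0],[1,7,-8.5,0.5,0,0,0],[1,10.5,-12.8,1,0,0,0],[1,14,-17,2,0,0,0],[1,18,-21.8,3.1,0,0,0],[1,18,-21.8,3.1,0,0,0],[1,18,-21.8,3.1,0,0,0],[1,18,-21.8,3.1,0,0,0]]]'
python3 - <<'E'
from h import *
go([.479,.238,.2])
c=cap('wrist'); u,v,P=cloud(c)
cv2.imwrite('pics/w1.png',c['frame'])
for n,x,y,z,r in [('tumbler',.479,.238,.062,.045),('pot',.5925,.2348,.092,.035),('bowl',.467,.067,.042,.07)]:
    m=(np.hypot(P[:,0]-x,P[:,1]-y)<r)&(abs(P[:,2]-z)<.006); q=P[m]
    if len(q)>5:
        (a,b),rad=cv2.minEnclosingCircle(np.float32(q[:,:2])); print(n,len(q),a,b,2*rad,np.median(q[:,2]))
E
```

```text
time_s: 1.4
eef_pos: [0.3801, -0.026, 0.2315]
eef_rot: [0.0, 0.986, 0.165, 0.0]
wrist_force: [1.8, -1.1, 0.7]
opening: 1.0
grasp_force: 0.0
time_s: 2.4
eef_pos: [0.4789, 0.2359, 0.2007]
eef_rot: [0.0, 0.986, 0.165, 0.0]
wrist_force: [-0.2, -0.7, 0.3]
opening: 0.999
grasp_force: 0.0
tool cm [ 0.08 -0.2   0.07] x [0.946 0.325 0.   ] y [ 0.325 -0.946  0.   ] z [ 0.001 -0.    -1.   ]
tumbler 752 0.4778977334499359 0.2383275032043457 0.06580878794193268 0.06091842226058802
pot 864 0.5911727547645569 0.23539996147155762 0.04602353647351265 0.09097884888558716
bowl 1293 0.46444037556648254 0.06844539940357208 0.11452911794185638 0.040594394255841604
```

```bash
python3 -m handwheel '[[[1,0,-0.2,4,0,0,0],[1,0,-0.2,8,0,0,0],[1,0,-0.2,12,0,0,0],[1,0,-0.2,15,0,0,0],[1,0,-0.2,17.2,0,0,0],[1,0,-0.2,17.2,0,0,0],[0.2,0,-0.2,17.2,0,0,0],[0.2,0,-0.2,17.2,0,0,0],[0.2,0,-0.2,17.2,0,0,0],[0.2,0,-0.2,17.2,0,0,0]]]'
python3 -m handwheel '[[[0.2,0,0,0,0,0,0],[0.2,0,0,0,0,0,0],[0.2,0,0,0,0,0,0]]]'
```

```text
time_s: 3.7
eef_pos: [0.4802, 0.239, 0.0306]
eef_rot: [0.0, 0.986, 0.165, 0.002]
wrist_force: [-1.3, -2.1, 5.5]
opening: 0.747
grasp_force: 66.4
time_s: 4.08
eef_pos: [0.4802, 0.239, 0.0307]
eef_rot: [0.0, 0.986, 0.165, 0.002]
wrist_force: [-1.7, -2.4, 5.5]
opening: 0.747
grasp_force: 66.4
```

```bash
python3 -m handwheel '[[[0.2,0,0,-3,0,0,0],[0.2,0,0,-6,0,0,0],[0.2,0,0,-8,0,0,0],[0.2,-1.5,3.5,-8,0,0,0],[0.2,-3,7,-8,0,0,0],[0.2,-4.5,10.5,-8,0,0,0],[0.2,-6,13.8,-8,0,0,0],[0.2,-7,15.8,-8,0,0,0],[0.2,-7,15.8,-8,0,0,0],[0.2,-7,15.8,-8,0,0,0]]]'
python3 -m handwheel '[[[0.2,0,0,0,0,0,0],[0.2,0,0,0,0,0,0]]]'
python3 - <<'E'
from h import *
go([.4655,.0675,.11])
t=tool()
for n in('top','wrist'):
    c=cap(n);u,v,P=cloud(c); cv2.imwrite(f'pics/{n}2.png',cv2.resize(c['frame'],(400,300)))
    f=cv2.cvtColor(c['frame'],cv2.COLOR_BGR2HSV)[v,u]
    b=(f[:,0]>105)&(f[:,0]<125)&(f[:,1]>120)
    m=b&(np.hypot(P[:,0]-.466,P[:,1]-.0675)<.06)&(P[:,2]>.13)
    q=P[m]; print(n,len(q),q.min(0) if len(q) else '',q.max(0) if len(q) else '')
    m=(np.hypot(P[:,0]-.466,P[:,1]-.0675)<.07)&(abs(P[:,2]-.042)<.005); q=P[m]
    if len(q)>5: print('bowl',len(q),cv2.minEnclosingCircle(np.float32(q[:,:2])))
import cv2
cv2.imwrite('pics/pair.png',np.hstack([cv2.imread('pics/top2.png'),cv2.imread('pics/wrist2.png')]))
E
```

```text
time_s: 5.32
eef_pos: [0.464, 0.067, 0.1089]
eef_rot: [0.0, 0.986, 0.165, 0.001]
wrist_force: [-0.1, 0.9, 0.1]
opening: 0.747
grasp_force: 66.3
time_s: 5.58
eef_pos: [0.4636, 0.0673, 0.1083]
eef_rot: [-0.0, 0.986, 0.166, 0.0]
wrist_force: [0.4, -0.1, -0.8]
opening: 0.745
grasp_force: 66.3
tool cm [ 0.19  0.04 -0.17] x [0.945 0.327 0.   ] y [ 0.327 -0.945 -0.   ] z [ 0.  0. -1.]
top 0  
bowl 65 ((0.4313366115093231, 0.08171159029006958), 0.03954111039638519)
wrist 5491 [0.42930365 0.03405186 0.1300037 ] [0.49522099 0.09959819 0.18298272]
bowl 2241 ((0.4644060730934143, 0.06816090643405914), 0.05674949660897255)
```

View pics/pair.png

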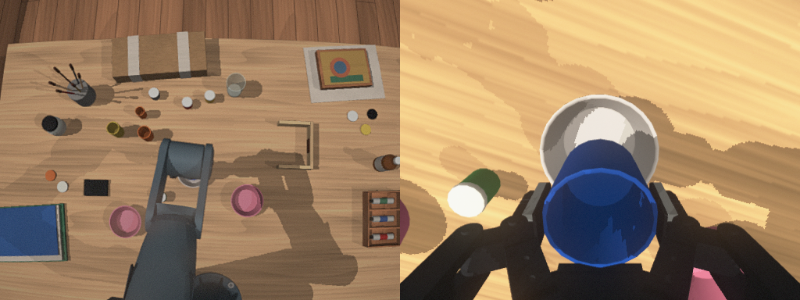

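The wrist view shows the upright tumbler at (600,215), held over the bowl at (600,150). Its offset from the bowl axis is about 2 mm along x. I'll lower it now.

```bash
python3 -m handwheel '[[[0.2,0.2,0,1,0,0,0],[0.2,0.2,0,2.5,0,0,0],[0.2,0.2,0,4,0,0,0],[0.2,0.2,0,5.2,0,0,0],[0.2,0.2,0,6.2,0,0,0],[0.2,0.2,0,6.8,0,0,0],[0.2,0.2,0,7.1,0,0,0],[0.2,0.2,0,7.2,0,0,0],[0.2,0.2,0,7.2,0,0,0]]]'
```

```text
time_s: 6.8
eef_pos: [0.4658, 0.0673, 0.0366]
eef_rot: [0.0, 0.986, 0.165, 0.0]
wrist_force: [-0.3, 0.3, -0.4]
opening: 0.749
grasp_force: 66.2
```

```bash
python3 -m handwheel '[[[0.2,0,0,0.1,0,0,0],[0.2,0,0,0.2,0,0,0],[0.2,0,0,0.2,0,0,0]]]'
```

```text
time_s: 7.18
eef_pos: [0.4656, 0.0673, 0.0347]
eef_rot: [0.0, 0.986, 0.165, 0.0]
wrist_force: [-2.3, 1.3, 4.9]
opening: 0.744
grasp_force: 66.6
```

```bash
python3 -m handwheel '[[[0.7,0,0,0,0,0,0],[0.7,0,0,0,0,0,0],[0.7,0,0,0,0,0,0],[0.7,0,0,-0.5,0,0,0],[0.7,0,0,-1.5,0,0,0],[0.7,0,0,-4,0,0,0],[1,0,0,-8,0,0,0],[1,0,0,-12,0,0,0],[1,0,0,-15,0,0,0],[1,0,0,-15,0,0,0]]]'
python3 - <<'E'
from h import *
go([.591,.235,.2])
c=cap('wrist');u,v,P=cloud(c)
f=cv2.cvtColor(c['frame'],cv2.COLOR_BGR2HSV)[v,u]; b=(f[:,0]>105)&(f[:,0]<125)&(f[:,1]>120)
r=np.hypot(P[:,0]-.466,P[:,1]-.0675)
for n,m in[('tum',b&(r<.06)&(P[:,2]>.058)),('bowl',(~b)&(r<.07)&(abs(P[:,2]-.042)<.005))]:
    q=P[m]; print(n,len(q),cv2.minEnclosingCircle(np.float32(q[:,:2])),np.median(q[:,2]),q[:,2].min(),q[:,2].max())
q=P[b&(r<.06)&(P[:,2]>.058)];A=np.c_[q[:,:2],np.ones(len(q))];print('rim slope',np.linalg.lstsq(A,q[:,2],rcond=None)[0])
E
```

```text
time_s: 8.43
eef_pos: [0.4676, 0.0671, 0.1877]
eef_rot: [0.001, 0.986, 0.165, 0.003]
wrist_force: [-0.2, 0.2, -0.3]
opening: 1.001
grasp_force: 0.0
tool cm [ 17.15 -11.84  -1.16] x [0.945 0.326 0.006] y [ 0.326 -0.945  0.003] z [ 0.007 -0.001 -1.   ]
tum 689 ((0.4600564241409302, 0.08029203116893768), 0.046379681676626205) 0.06503518860326352 0.05816733640788835 0.2710843551661967
bowl 2015 ((0.46427980065345764, 0.06833238899707794), 0.05676470324397087) 0.04074931186063763 0.03700745782291853 0.04698229776304008
rim slope [-0.00255719  0.05761243  0.06239885]
```

Tumbler is seated, with its rim at 65 mm. Next is the pot.

```bash
python3 -m handwheel '[[[1,3.5,-2.4,-0.5,0,0,0],[1,7,-4.8,-1.1,0,0,0],[1,10.5,-7.2,-1.1,0,0,0],[1,14,-9.7,-1.1,0,0,0],[1,17.1,-11.8,-1.1,0,0,0],[1,17.1,-11.8,-1.1,0,0,0],[1,17.1,-11.8,-1.1,0,0,0],[1,17.1,-11.8,-1.1,0,0,0]]]'
python3 - <<'E'
from h import *
c=cap('wrist');u,v,P=cloud(c)
f=cv2.cvtColor(c['frame'],cv2.COLOR_BGR2HSV)[v,u]
o=(f[:,0]<14)&(f[:,1]>150)
m=(np.hypot(P[:,0]-.591,P[:,1]-.235)<.04)&(abs(P[:,2]-.092)<.005);q=P[m]
(x,y),r=cv2.minEnclosingCircle(np.float32(q[:,:2]));print('pot',len(q),x,y,2*r,'orange share',o[m].mean()); go([x,y,.062])
b=(f[:,0]>105)&(f[:,0]<125)&(f[:,1]>120)&(abs(P[:,2]-.066)<.004)&(np.hypot(P[:,0]-.466,P[:,1]-.067)<.05)
print('tum',b.sum(),cv2.minEnclosingCircle(np.float32(P[b][:,:2])) if b.sum()>5 else '')
E
```

```text
time_s: 9.48
eef_pos: [0.588, 0.2337, 0.1948]
eef_rot: [0.0, 0.986, 0.165, -0.001]
wrist_force: [-0.6, 1.2, -0.0]
opening: 1.002
grasp_force: 0.0
pot 631 0.5915068984031677 0.2352719008922577 0.0461132749915123 orange share 0.9952456418383518
tool cm [ 0.37 -0.05 13.31] x [ 0.946  0.325 -0.001] y [ 0.325 -0.946  0.   ] z [-0.001 -0.    -1.   ]
tum 195 ((0.46027547121047974, 0.08198091387748718), 0.02836991287767887)
```

```bash
python3 -m handwheel '[[[1,0.2,0,4,0,0,0],[1,0.2,0,8,0,0,0],[1,0.2,0,11,0,0,0],[1,0.2,0,13.3,0,0,0],[1,0.2,0,13.3,0,0,0],[1,0.2,0,13.3,0,0,0],[-0.3,0.2,0,13.3,0,0,0],[-0.3,0.2,0,13.3,0,0,0],[-0.3,0.2,0,13.3,0,0,0],[-0.3,0.2,0,13.3,0,0,0]]]'
python3 -m handwheel '[[[-0.3,0,0,0,0,0,0],[-0.3,0,0,0,0,0,0],[-0.3,0,0,0,0,0,0],[-0.3,0,0,0,0,0,0]]]'
```

```text
time_s: 10.78
eef_pos: [0.5916, 0.2354, 0.0636]
eef_rot: [-0.0, 0.986, 0.165, 0.001]
wrist_force: [-0.6, -0.4, 5.0]
opening: 0.51
grasp_force: 61.5
time_s: 11.28
eef_pos: [0.5916, 0.2354, 0.0635]
eef_rot: [-0.0, 0.986, 0.165, 0.001]
wrist_force: [-0.1, 0.1, 5.6]
opening: 0.507
grasp_force: 61.5
```

```bash
python3 -m handwheel '[[[-0.3,0,0,-3,0,0,0],[-0.3,0,0,-7,0,0,0],[-0.3,0,0,-11,0,0,0],[-0.3,-3,2,-11,0,0,0],[-0.3,-6.5,4.4,-11,0,0,0],[-0.3,-10,6.8,-11,0,0,0],[-0.3,-13.5,9.1,-11,0,0,0],[-0.3,-16.5,11.2,-11,0,0,0],[-0.3,-17.4,11.8,-11,0,0,0],[-0.3,-17.4,11.8,-11,0,0,0]]]'
python3 -m handwheel '[[[-0.3,0,0,0,0,0,0],[-0.3,0,0,0,0,0,0],[-0.3,0,0,0,0,0,0]]]'
python3 - <<'E'
from h import *
go([.466,.0675,.17])
c=cap('wrist');u,v,P=cloud(c);cv2.imwrite('pics/w3.png',c['frame'])
f=cv2.cvtColor(c['frame'],cv2.COLOR_BGR2HSV)[v,u]; r=np.hypot(P[:,0]-.466,P[:,1]-.0675)
b=(f[:,0]>105)&(f[:,0]<125)&(f[:,1]>120)&(r<.06)
o=(f[:,0]<14)&(f[:,1]>150)&(r<.06)
for n,m in[('tum',b&(abs(P[:,2]-.066)<.004)),('potrim',o&(P[:,2]>.18)&(P[:,2]<.215)),('pot',o&(P[:,2]>.1)&(P[:,2]<.15)),('bowl',(r<.07)&(abs(P[:,2]-.041)<.003)&~b&~o)]:
    q=P[m]; print(n,len(q),cv2.minEnclosingCircle(np.float32(q[:,:2])) if len(q)>5 else '',q.min(0) if len(q) else '',q.max(0) if len(q) else '')
E
```

```text
time_s: 12.52
eef_pos: [0.4647, 0.0669, 0.1724]
eef_rot: [-0.0, 0.986, 0.165, 0.0]
wrist_force: [0.2, 0.4, 0.0]
opening: 0.505
grasp_force: 61.2
time_s: 12.9
eef_pos: [0.4647, 0.0675, 0.1722]
eef_rot: [-0.0, 0.986, 0.166, -0.0]
wrist_force: [-0.0, 0.5, -1.2]
opening: 0.509
grasp_force: 61.2
tool cm [0.12 0.04 0.22] x [ 0.945  0.327 -0.   ] y [ 0.327 -0.945 -0.   ] z [-0.  0. -1.]
tum 473 ((0.4644538164138794, 0.06687648594379425), 0.032764364033937454) [0.43844184 0.03427763 0.06274365] [0.4967791  0.09923238 0.06697106]
potrim 5579 ((0.46501821279525757, 0.06755688041448593), 0.023431185632944107) [0.44175512 0.04426616 0.18001291] [0.4881493  0.09057372 0.20920404]
pot 1442 ((0.4662461280822754, 0.06801667809486389), 0.020640963688492775) [0.4460096  0.05062108 0.11054713] [0.48600952 0.08855668 0.14999514]
bowl 1524 ((0.46414193511009216, 0.06822597235441208), 0.05681043863296509) [0.41210814 0.01188115 0.03800048] [0.52068447 0.12461602 0.04391121]
```

View pics/w3.png

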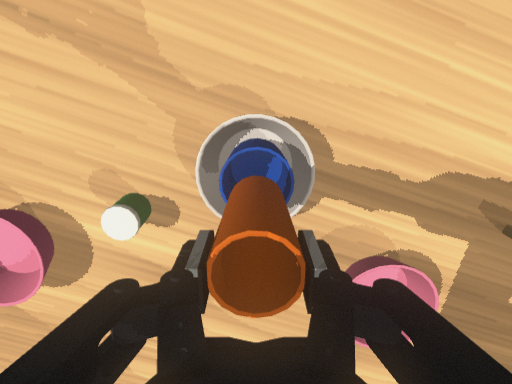

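The pot, rim at (256,272), hangs over the tumbler (256,175), itself inside the bowl (255,165). The axes agree within about 1 mm, so I'll lower it.

```bash
python3 -m handwheel '[[[-0.3,0,0,1.5,0,0,0],[-0.3,0,0,3,0,0,0],[-0.3,0,0,4.5,0,0,0],[-0.3,0,0,6,0,0,0],[-0.3,0,0,7.5,0,0,0],[-0.3,0,0,8.7,0,0,0],[-0.3,0,0,9.5,0,0,0],[-0.3,0,0,9.8,0,0,0],[-0.3,0,0,9.8,0,0,0],[-0.3,0,0,9.8,0,0,0]]]'
python3 -m handwheel '[[[-0.3,0,0,0.2,0,0,0],[-0.3,0,0,0.3,0,0,0],[-0.3,0,0,0.3,0,0,0]]]'
```

```text
time_s: 14.2
eef_pos: [0.465, 0.0669, 0.0748]
eef_rot: [0.0, 0.986, 0.165, 0.0]
wrist_force: [0.6, 0.1, -1.0]
opening: 0.504
grasp_force: 61.2
time_s: 14.58
eef_pos: [0.4648, 0.0669, 0.0715]
eef_rot: [0.0, 0.986, 0.165, 0.0]
wrist_force: [-0.4, -0.1, 1.7]
opening: 0.508
grasp_force: 61.4
```

```bash
python3 -m handwheel '[[[0.4,0,0,0,0,0,0],[0.4,0,0,0,0,0,0],[0.4,0,0,0,0,0,0],[0.4,0,0,0,0,0,0],[0.4,0,0,-1,0,0,0],[0.4,0,0,-3,0,0,0],[1,0,0,-6,0,0,0],[1,0,0,-10,0,0,0],[1,0,0,-13,0,0,0],[1,0,0,-13,0,0,0]]]'
python3 - <<'E'
from h import *
print(tool()[:3].round(4))
c=cap('wrist');u,v,P=cloud(c)
f=cv2.cvtColor(c['frame'],cv2.COLOR_BGR2HSV)[v,u]; r=np.hypot(P[:,0]-.466,P[:,1]-.0675)
b=(f[:,0]>105)&(f[:,0]<125)&(f[:,1]>120)&(r<.06)
o=(f[:,0]<14)&(f[:,1]>150)&(r<.05)
for n,m in[('tum',b&(abs(P[:,2]-.066)<.004)),('potrim',o&(P[:,2]>.095)&(P[:,2]<.108)),('bowl',(r<.07)&(abs(P[:,2]-.041)<.003)&~b&~o)]:
    q=P[m]; print(n,len(q),cv2.minEnclosingCircle(np.float32(q[:,:2])) if len(q)>5 else '',np.median(q[:,2]))
c=cap('side'); cv2.imwrite('pics/side4.png',cv2.resize(c['frame'][120:280,180:400],(800,582)))
d=R.from_matrix(tool()[:3,:3])
# target: tilted; y horizontal perpendicular to the bay axis, body leaning back (+y)
a=np.array([-.029,-1,0]);a/=np.linalg.norm(a)   # push dir
for th in(35,45):
  th=np.radians(th); z=np.array([0,0,-1])*np.cos(th)+a*np.sin(th)
  for s in(1,-1):
    y=s*np.cross([0,0,1],a); x=np.cross(y,z); D=d.inv()*R.from_matrix(np.c_[x,y,z]); print(th,s,D.as_rotvec(degrees=True).round(1),x.round(3),y.round(3),z.round(3))
print(status.get_obs()['q'])
E
```

```text
time_s: 15.82
eef_pos: [0.4665, 0.0668, 0.2046]
eef_rot: [0.001, 0.986, 0.165, 0.003]
wrist_force: [-1.0, -0.4, -0.6]
opening: 0.996
grasp_force: 0.0
[[ 9.454e-01  3.259e-01  6.400e-03  4.665e-01]
 [ 3.259e-01 -9.454e-01 -7.000e-04  6.680e-02]
 [ 5.800e-03  2.700e-03 -1.000e+00  2.046e-01]]
tum 345 ((0.4642021954059601, 0.06722696870565414), 0.03254089131951332) 0.06508017977965885
potrim 601 ((0.46495822072029114, 0.06697498261928558), 0.022997718304395676) 0.09897076080574652
bowl 1548 ((0.4644591510295868, 0.0682474821805954), 0.056696563959121704) 0.0407690210681306
0.6108652381980153 1 [-21.1 -30.6 -67.1] [ 0.024  0.819 -0.574] [ 1.    -0.029  0.   ] [-0.017 -0.573 -0.819]
0.6108652381980153 -1 [-33.7  23.2 106.7] [-0.024 -0.819  0.574] [-1.     0.029 -0.   ] [-0.017 -0.573 -0.819]
0.7853981633974483 1 [-27.1 -39.3 -65.6] [ 0.02   0.707 -0.707] [ 1.    -0.029  0.   ] [-0.02  -0.707 -0.707]
0.7853981633974483 -1 [-43.1  29.8 104.1] [-0.02  -0.707  0.707] [-1.     0.029 -0.   ] [-0.02  -0.707 -0.707]
[-1.10557519e-01 -3.08824969e-02  1.89605421e+00 -1.11450479e-05
  1.27597065e+00  1.12844974e+00]
```

View pics/side4.png

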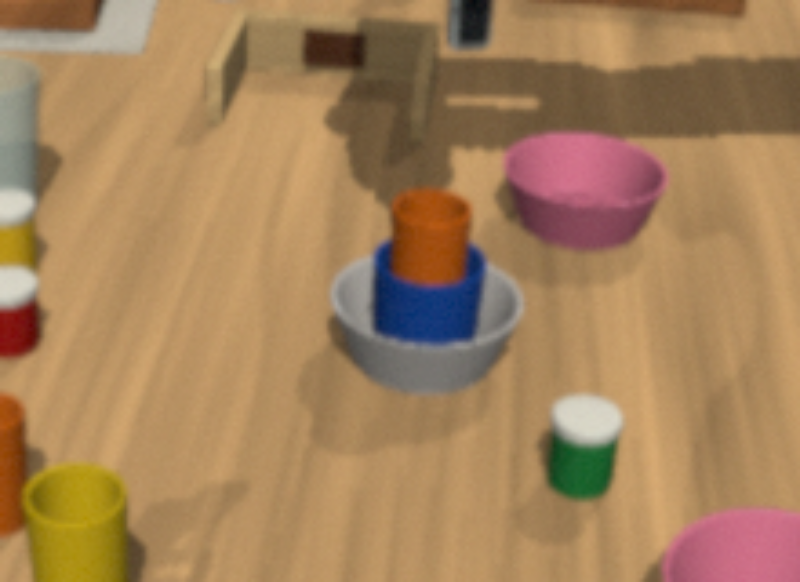

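The nest is complete and upright: pot (430,235), tumbler (430,290), bowl (425,320) in the crop. The bay is at (320,75) and the path to it is clear. I'll push with open, straddling fingers, the hand tilted back 45° so its body clears the pot. The reorientation is done up high.

```bash
python3 -c "
from h import *
c=cap('wrist');print(np.array(c['hand_eye']).round(3))"
python3 -m handwheel '[[[1,0.5,-1.5,-4,0,0,0],[1,1,-3,-7.5,-2.7,-3.9,-6.6],[1,1.5,-5,-7.5,-5.4,-7.9,-13.1],[1,2,-7,-7.5,-8.1,-11.8,-19.7],[1,2.5,-9,-7.5,-10.8,-15.7,-26.2],[1,3.3,-9.5,-7.5,-13.5,-19.6,-32.8],[1,3.3,-9.5,-7.5,-13.5,-19.6,-32.8]]]'
python3 -c "
from h import *
print(status.get_obs()['q'],tool().round(3))
a=np.array([-.029,-1,0]);a/=np.linalg.norm(a);z=(np.array([0,0,-1])+a)/2**.5;y=np.cross([0,0,1],a)
print((R.from_matrix(tool()[:3,:3]).inv()*R.from_matrix(np.c_[np.cross(y,z),y,z])).as_rotvec(degrees=True))"
```

```text
[[ 0.001 -0.95  -0.313  0.081]
 [ 1.     0.001  0.001 -0.   ]
 [-0.001 -0.313  0.95  -0.142]
 [ 0.     0.     0.     1.   ]]
time_s: 16.85
eef_pos: [0.464, 0.1686, 0.2739]
eef_rot: [0.141, 0.878, 0.433, -0.148]
wrist_force: [-0.7, 0.6, 0.5]
opening: 1.001
grasp_force: 0.0
[ 0.31351676  0.18793616  1.56608871 -0.32154054  1.64697453  0.98642482] [[ 0.582  0.801 -0.138  0.464]
 [ 0.718 -0.586 -0.376  0.169]
 [-0.382  0.12  -0.916  0.274]
 [ 0.     0.     0.     1.   ]]
[-13.71275813 -19.58136828 -32.51245722]
```

```bash
python3 -m handwheel '[[[1,0,0,0,-3.4,-4.9,-8.1],[1,0,0,0,-6.8,-9.8,-16.2],[1,0,0,0,-10.3,-14.7,-24.3],[1,0,0,0,-13.7,-19.6,-32.5],[1,0,0,0,-13.7,-19.6,-32.5],[1,0,0,0,-13.7,-19.6,-32.5],[1,0,0,0,-13.7,-19.6,-32.5]]]'
python3 -c "
from h import *
print(status.get_obs()['q'],tool().round(3));go([.4645,.155,.008])"
```

```text
time_s: 17.73
eef_pos: [0.4653, 0.1669, 0.2769]
eef_rot: [0.267, 0.666, 0.641, -0.272]
wrist_force: [-0.4, 0.0, 0.8]
opening: 1.001
grasp_force: 0.0
[ 0.49965701  0.30749225  1.55114891 -0.66250254  1.71072046  0.58892703] [[ 0.029  0.999 -0.02   0.465]
 [ 0.708 -0.035 -0.705  0.167]
 [-0.705  0.006 -0.709  0.277]
 [ 0.     0.     0.     1.   ]]
tool cm [18.12 -0.2  19.91] x [ 0.029  0.708 -0.705] y [ 0.999 -0.035  0.006] z [-0.02  -0.705 -0.709]
```

```bash
python3 -m handwheel '[[[1,4,0,4.4,0,0,0],[1,8,0,8.8,0,0,0],[1,12,0,13.2,0,0,0],[1,15,0.1,16.5,0,0,0],[1,17,0.1,18.7,0,0,0],[1,18,0.1,19.8,0,0,0],[1,18,0.1,19.8,0,0,0],[1,18,0.1,19.8,0,0,0]]]'
python3 - <<'E'
from h import *
go([.4675,.095,.008])
c=cap('side'); cv2.imwrite('pics/side5.png',cv2.resize(c['frame'][100:300,160:420],(800,600)))
E
```

```text
time_s: 18.73
eef_pos: [0.4676, 0.1554, 0.0104]
eef_rot: [0.268, 0.665, 0.642, -0.272]
wrist_force: [0.6, -0.3, 0.3]
opening: 1.0
grasp_force: 0.0
tool cm [-4.11  0.18  4.43] x [ 0.027  0.708 -0.706] y [ 0.999 -0.032  0.007] z [-0.018 -0.705 -0.709]
```

View pics/side5.png

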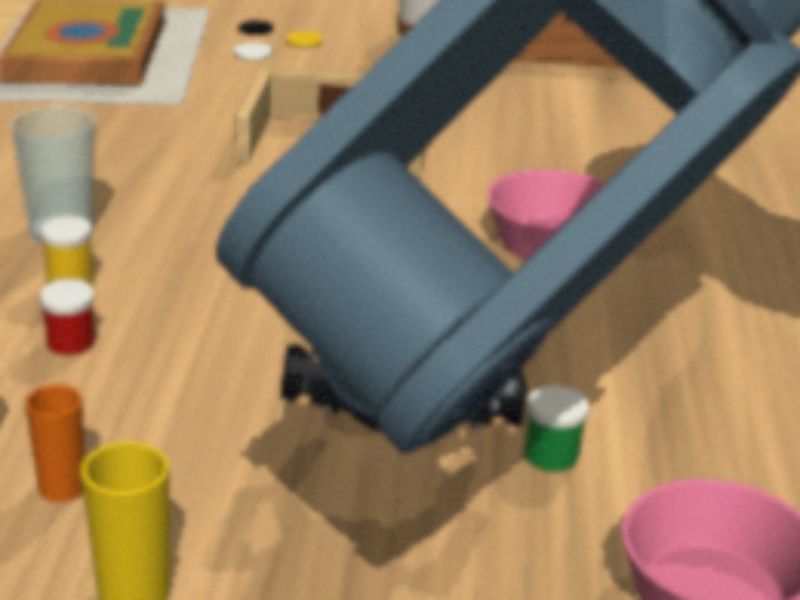

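The side picture shows the hand down behind the hidden nest, clear of the green pot at (555,430). I'll advance slowly to contact.

```bash
python3 -m handwheel '[[[1,-0.5,0,0.5,0,0,0],[1,-1,0,1,0,0,0],[1,-1.5,0.1,1.5,0,0,0],[1,-2,0.1,2,0,0,0],[1,-2.4,0.1,2.4,0,0,0],[1,-2.8,0.1,2.8,0,0,0],[1,-3.1,0.1,3.1,0,0,0],[1,-3.4,0.1,3.4,0,0,0],[1,-3.7,0.1,3.7,0,0,0],[1,-4,0.1,4,0,0,0]]]'
python3 - <<'E'
from h import *
go([.4675,.095,.01])
c=cap('wrist'); cv2.imwrite('pics/w6.png',c['frame'])
c=cap('top'); cv2.imwrite('pics/t6.png',cv2.resize(c['frame'][150:300,180:400],(800,545)))
u,v,P=cloud(c); m=(abs(P[:,2]-.041)<.005)&(abs(P[:,0]-.467)<.07)&(P[:,1]<.11)&(P[:,1]>-.05); q=P[m]; print(len(q),q.min(0),q.max(0))
E
```

```text
time_s: 20.02
eef_pos: [0.4657, 0.0982, 0.009]
eef_rot: [0.267, 0.664, 0.643, -0.273]
wrist_force: [-0.7, 0.5, -0.6]
opening: 0.999
grasp_force: 0.0
tool cm [-0.29  0.19  0.15] x [ 0.025  0.707 -0.706] y [ 0.999 -0.031  0.004] z [-0.019 -0.706 -0.708]
234 [0.41124021 0.01078961 0.0361355 ] [0.52293767 0.10994769 0.04593402]
```

View pics/t6.png

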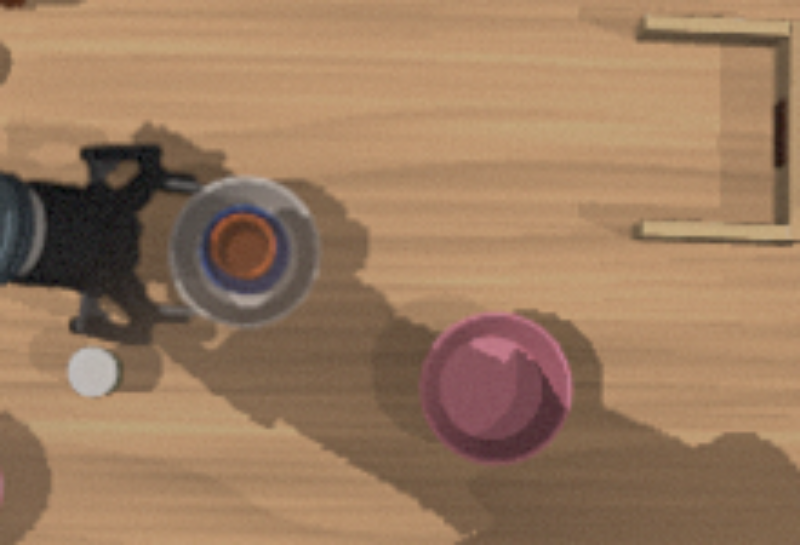

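Top view: the fingers straddle the bowl (245,250), almost touching, with the hand's body clear of the pot (243,248). The green lid at (93,372) is clear too. Starting the gentle push.

```bash
python3 -m handwheel '[[[1,-0.2,0,0.2,0,0,0],[1,-0.4,0,0.4,0,0,0],[1,-0.7,0.1,0.7,0,0,0],[1,-1,0.1,1,0,0,0],[1,-1.3,0.2,1.3,0,0,0],[1,-1.7,0.3,1.7,0,0,0],[1,-2.1,0.5,2.1,0,0,0],[1,-2.5,0.7,2.5,0,0,0],[1,-2.9,0.9,2.9,0,0,0],[1,-3.3,1.1,3.3,0,0,0]]]'
cat > look.py <<'E'
from h import *
T=tool();print(T[:3,3].round(4),status.get_obs()['q'].round(2))
c=cap('top');u,v,P=cloud(c)
f=cv2.cvtColor(c['frame'],cv2.COLOR_BGR2HSV)[v,u]; x,y=T[0,3],T[1,3]-.03
r=np.hypot(P[:,0]-x,P[:,1]-y)<.075
o=(f[:,0]<14)&(f[:,1]>150)&r&(P[:,2]>.09)&(P[:,2]<.11)
b=(f[:,0]>105)&(f[:,0]<125)&(f[:,1]>120)&r&(abs(P[:,2]-.066)<.006)
w=r&(f[:,1]<70)&(abs(P[:,2]-.041)<.005)
for n,m in(('pot',o),('tum',b),('bowl',w)):
    q=P[m]
    if len(q)>5: print(n,len(q),'mid',((q.min(0)+q.max(0))/2).round(4),'size',np.ptp(q,0).round(3))
E
python3 look.py
```

```text
time_s: 21.38
eef_pos: [0.4753, 0.051, 0.0089]
eef_rot: [0.267, 0.664, 0.642, -0.273]
wrist_force: [-0.2, 2.0, -0.3]
opening: 1.002
grasp_force: 1.3
[0.4753 0.051  0.0089] [ 0.31  0.62  1.77 -0.8   1.2   0.82]
pot 30 mid [0.4772 0.0253 0.0965] size [0.041 0.039 0.013]
bowl 274 mid [0.4758 0.0259 0.0409] size [0.112 0.111 0.01 ]
```

```bash
python3 -m handwheel '[[[1,-0.5,0.3,0.5,0,0,0],[1,-1.1,0.7,1.1,0,0,0],[1,-1.7,1.1,1.7,0,0,0],[1,-2.3,1.5,2.3,0,0,0],[1,-2.9,1.9,2.9,0,0,0],[1,-3.5,2.3,3.5,0,0,0],[1,-4.1,2.7,4.1,0,0,0],[1,-4.7,3.1,4.7,0,0,0],[1,-5.2,3.5,5.2,0,0,0],[1,-5.7,3.8,5.7,0,0,0]]]'
python3 look.py
```

```text
time_s: 22.68
eef_pos: [0.511, -0.0308, 0.009]
eef_rot: [0.267, 0.664, 0.642, -0.273]
wrist_force: [-0.8, 2.1, -0.8]
opening: 0.997
grasp_force: 1.7
[ 0.511  -0.0308  0.009 ] [ 0.14  0.62  1.78 -0.89  1.12  0.74]
pot 58 mid [ 0.5114 -0.0569  0.0985] size [0.043 0.039 0.017]
bowl 269 mid [ 0.5107 -0.0561  0.041 ] size [0.109 0.108 0.01 ]
```

```bash
python3 -m handwheel '[[[1,-0.5,0.3,0.5,0,0,0],[1,-1.1,0.7,1.1,0,0,0],[1,-1.7,1.2,1.7,0,0,0],[1,-2.3,1.7,2.3,0,0,0],[1,-2.9,2.2,2.9,0,0,0],[1,-3.5,2.7,3.5,0,0,0],[1,-4.1,3.2,4.1,0,0,0],[1,-4.7,3.7,4.7,0,0,0],[1,-5.2,4.2,5.2,0,0,0],[1,-5.7,4.7,5.7,0,0,0]]]'
python3 look.py
```

```text
time_s: 23.98
eef_pos: [0.5554, -0.1129, 0.0091]
eef_rot: [0.267, 0.664, 0.642, -0.273]
wrist_force: [-2.6, 1.4, -1.1]
opening: 1.0
grasp_force: 1.6
[ 0.5554 -0.1129  0.0091] [-0.01  0.65  1.73 -0.95  1.05  0.64]
pot 62 mid [ 0.5554 -0.1385  0.0985] size [0.042 0.042 0.014]
bowl 262 mid [ 0.5557 -0.1377  0.041 ] size [0.111 0.11  0.01 ]
```

```bash
python3 -m handwheel '[[[1,-0.4,0.3,0.4,0,0,0],[1,-1,0.6,1,0,0,0],[1,-1.6,0.9,1.6,0,0,0],[1,-2.2,1.1,2.2,0,0,0],[1,-2.8,1.3,2.8,0,0,0],[1,-3.4,1.3,3.4,0,0,0],[1,-4,1.3,4,0,0,0],[1,-4.6,1.3,4.6,0,0,0],[1,-5.1,1.3,5.1,0,0,0],[1,-5.6,1.3,5.6,0,0,0]]]'
python3 look.py
python3 - <<'E'
from h import *
c=cap('top'); cv2.imwrite('pics/t7.png',cv2.resize(c['frame'][130:260,290:450],(640,520)))
E
```

```text
time_s: 25.28
eef_pos: [0.5656, -0.1924, 0.0092]
eef_rot: [0.267, 0.664, 0.643, -0.273]
wrist_force: [0.5, 2.6, -0.4]
opening: 1.002
grasp_force: 1.6
[ 0.5656 -0.1924  0.0092] [-0.15  0.64  1.73 -1.02  0.97  0.58]
pot 76 mid [ 0.5653 -0.2178  0.0981] size [0.042 0.044 0.015]
tum 18 mid [ 0.5637 -0.218   0.0663] size [0.059 0.059 0.006]
bowl 271 mid [ 0.5652 -0.2174  0.041 ] size [0.111 0.111 0.01 ]
```

View pics/t7.png

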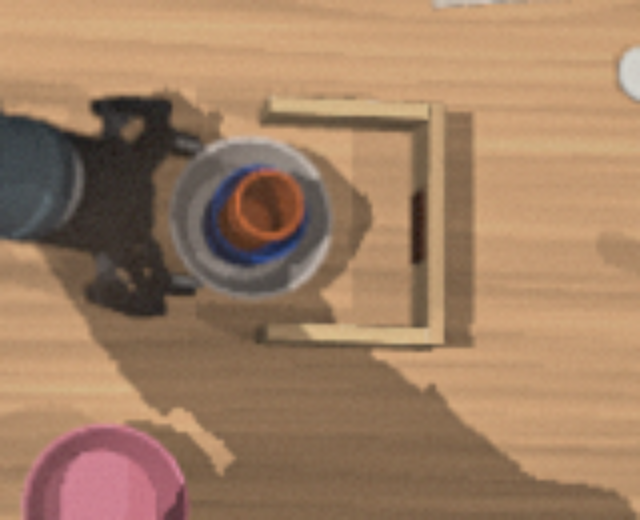

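The nest is entering the bay centred: bowl at (250,218), boards at rows 108 and 333, back board at column 435. I'll continue more slowly.

```bash
python3 -m handwheel '[[[1,-0.3,0,0.3,0,0,0],[1,-0.8,0,0.8,0,0,0],[1,-1.3,0,1.3,0,0,0],[1,-1.8,0,1.8,0,0,0],[1,-2.3,0,2.3,0,0,0],[1,-2.7,0,2.7,0,0,0],[1,-3.1,0,3.1,0,0,0],[1,-3.4,0,3.4,0,0,0],[1,-3.7,0,3.7,0,0,0],[1,-3.9,0,3.9,0,0,0]]]'
python3 look.py
```

```text
time_s: 26.62
eef_pos: [0.5639, -0.2473, 0.0091]
eef_rot: [0.267, 0.664, 0.643, -0.273]
wrist_force: [0.1, 2.3, 0.3]
opening: 1.002
grasp_force: 1.4
[ 0.5639 -0.2473  0.0091] [-0.25  0.64  1.73 -1.07  0.91  0.54]
pot 81 mid [ 0.564  -0.2726  0.0974] size [0.041 0.045 0.014]
tum 36 mid [ 0.5621 -0.2729  0.0668] size [0.06  0.059 0.009]
bowl 266 mid [ 0.5639 -0.272   0.041 ] size [0.111 0.111 0.01 ]
```

Creep about 1 cm further, watching the force.

```bash
python3 -m handwheel '[[[1,-0.1,0,0.1,0,0,0],[1,-0.2,0,0.2,0,0,0],[1,-0.3,0,0.3,0,0,0],[1,-0.4,0,0.4,0,0,0],[1,-0.5,0,0.5,0,0,0],[1,-0.6,0,0.6,0,0,0],[1,-0.7,0,0.7,0,0,0],[1,-0.7,0,0.7,0,0,0]]]'
python3 -m handwheel '[[[1,-0.1,0,0.1,0,0,0],[1,-0.1,0,0.1,0,0,0]]]'
python3 look.py
```

```text
time_s: 27.68
eef_pos: [0.5635, -0.2572, 0.0091]
eef_rot: [0.267, 0.664, 0.642, -0.273]
wrist_force: [0.4, 0.7, 0.4]
opening: 0.995
grasp_force: 1.1
time_s: 27.92
eef_pos: [0.5635, -0.2585, 0.0091]
eef_rot: [0.267, 0.664, 0.642, -0.273]
wrist_force: [0.7, 1.3, -0.5]
opening: 0.999
grasp_force: 1.2
[ 0.5635 -0.2585  0.0091] [-0.27  0.64  1.73 -1.07  0.9   0.53]
pot 83 mid [ 0.5633 -0.2833  0.0993] size [0.042 0.046 0.018]
tum 45 mid [ 0.5624 -0.2827  0.0656] size [0.06  0.061 0.011]
bowl 270 mid [ 0.5638 -0.2846  0.041 ] size [0.112 0.113 0.01 ]
```

Near contact with the back board. A few more 1 mm steps will confirm it by force.

```bash
python3 -m handwheel '[[[1,-0.1,0,0.1,0,0,0],[1,-0.1,0,0.1,0,0,0]]]'; python3 -m handwheel '[[[1,-0.1,0,0.1,0,0,0],[1,-0.1,0,0.1,0,0,0]]]'
```

```text
time_s: 28.22
eef_pos: [0.5634, -0.2595, 0.0089]
eef_rot: [0.267, 0.664, 0.643, -0.273]
wrist_force: [0.6, 3.9, 0.5]
opening: 1.001
grasp_force: 2.7
time_s: 28.48
eef_pos: [0.5633, -0.2603, 0.0086]
eef_rot: [0.267, 0.664, 0.643, -0.273]
wrist_force: [0.4, 8.6, 0.4]
opening: 1.0
grasp_force: 4.7
```

Force rises from 2 to 8.6 N, so the bowl is against the board. I'll back away straight and check.

```bash
python3 -m handwheel '[[[1,0.2,0,-0.2,0,0,0],[1,0.6,0,-0.6,0,0,0],[1,1.2,0,-1.2,0,0,0],[1,2,0,-2,0,0,0],[1,3,0,-3,0,0,0],[1,4,0,-4,0,0,0],[1,4.5,0,-4.5,0,0,0],[1,4.5,0,-4.5,0,0,0]]]'
sed -i "s/x,y=T.*/x,y=.564,-.284/" look.py; python3 look.py; python3 - <<'E'
from h import *
c=cap('top'); s=cap('side'); cv2.imwrite('pics/t8.png',np.hstack([cv2.resize(c['frame'][130:260,290:450],(400,325)),cv2.resize(s['frame'][80:210,200:360],(400,325))]))
u,v,P=cloud(c)
for n,x,y,z in[('green',.3749,.178,.044),('red',.7102,.0935,.044),('yel',.7333,.0155,.053),('grey',.7446,.2157,.044),('glass',.7684,-.0741,.1)]:
    q=P[(np.hypot(P[:,0]-x,P[:,1]-y)<.045)&(abs(P[:,2]-z)<.006)]
    print(n,len(q),np.round(cv2.minEnclosingCircle(np.float32(q[:,:2]))[0]-np.array([x,y]),4) if len(q)>5 else '')
E
```

```text
time_s: 29.48
eef_pos: [0.5657, -0.1969, 0.0091]
eef_rot: [0.268, 0.664, 0.643, -0.273]
wrist_force: [0.2, -0.8, 0.7]
opening: 1.001
grasp_force: 0.0
[ 0.5657 -0.1969  0.0091] [-0.16  0.64  1.73 -1.02  0.96  0.58]
pot 74 mid [ 0.5628 -0.2837  0.0976] size [0.043 0.044 0.015]
tum 53 mid [ 0.5624 -0.282   0.0649] size [0.06  0.062 0.01 ]
bowl 258 mid [ 0.5621 -0.2847  0.0409] size [0.108 0.113 0.01 ]
green 1 
red 144 [-0.0003  0.0001]
yel 136 [-0.     -0.0009]
grey 138 [-0.0002  0.0002]
glass 118 [ 0.0013 -0.0005]
```

View pics/t8.png

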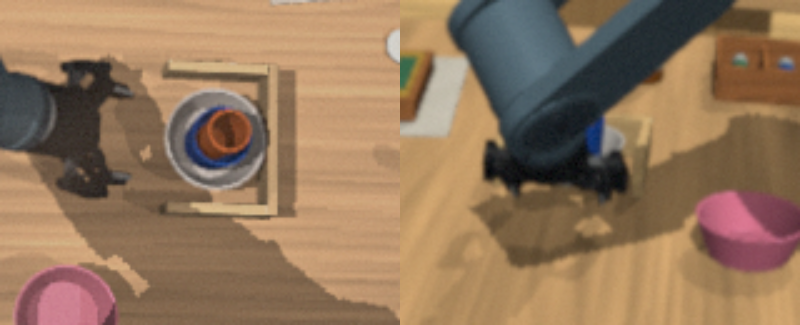

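The nest (215,140) stands against the back board (270,140), and the hand is clear of it. The other paint pots and the glass have not moved. The green pot is hidden by the arm here, but it was last seen in place and the hand has only moved away from it since. Handing in.

```bash
python3 -c "
from bench import ctrl; print(ctrl.hand_in())"
```

```text
the job is handed in; nothing more can be done
None
```

I handed the job in at about 30 s of the 72 s; it returned no verdict. By my measurements the tumbler and pot stand upright and nested in the bowl, and the bowl is against the bay's back board. The red, yellow and grey pots and the glass moved under 2 mm; the arm hid the green pot in the last check, and I last saw it clear of the hand as the push began.

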